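# Free the jammed tub lid and close the tub

## Robot

A 7-joint arm with a two-finger parallel gripper is mounted at the origin on the work surface. World frame = base frame: x ahead of the robot, y to its left, z up, the work surface at z = 0. Lengths are in mm, angles in rad, forces in N, time in s.
With the tool pointing down it reaches from about 400 to 875 mm from the base axis. Payload 4.4 kg.
Tool frame: the origin (TCP) lies at the very end of the fingers, on their centre line; the grasp point (between the pads) lies 19 mm behind it; y points along the fingers, z is the direction in which the jaws open and shut, and the axes are right-handed (so a half turn about y gives the same grasp; the last joint's range is limited). The gripper opens to 85 mm and grips with 20 to 120 N. Pads are 22 mm wide; open, the fingers measure 114 mm over their backs; the gripper's body (76 mm by 85 mm) begins 54 mm behind the grasp point. The pads swing forward as they close: fully open they stand 13 mm farther back than shut.
Start: joints at [-1.314, 0.628, 0.038, 1.517, -0.027, 0.996, -0.02], TCP at [206.171, 616.45, 231.313] pointing down, gripper open.
Joint ranges: [-3.06, 3.06], [-0.37, 2.12], [-1.25, 1.32], [0.18, 2.47], [-1.1, 4.24], [0.23, 1.98], [-2.94, 2.94]. Speed limits (rad/s): [2.57, 2.57, 3.14, 3.14, 3.14, 3.14, 3.14].

## Interface

Orientations are given as [roll, pitch, yaw] about the fixed x, y, z axes, in that order (R = Rz(yaw) Ry(pitch) Rx(roll)).
In Python, from cell import read_state, get_image, finish_job gives the robot as it stands. The module is installed in compiled form; this text tells all that it offers.
- The arm moves only by the tool servo_tool, never from a script. Its argument "increments" is a list of rows, each an object of numbers: "dx", "dy", "dz": the shift along the world's x, y, z in cm; "ax", "ay", "az": the turn, a rotation vector about the world's x, y, z in rad; "claw": the closure, from -1 (fully open) to 1 (shut). A call has 1 to 8 rows; each row is the pose to reach, as a shift and turn from the pose commanded when the call began; what a row does not reach only later rows make up. A row lasts 1/12 s, in which the tool goes at most 41.7 mm and 7.16 degrees, less where a joint would pass 70% of its speed; a pose out of reach is approached as far as the arm can. A call with a gripper value outside its range is refused whole. The fingers move at their own pace and stop on an object; the grip force is fixed at half the most. Time passes only in rows, so rows that repeat a pose let the fingers close. It gives the time, the measured TCP pose, the force and the opening at its end, in the units of the state.
- read_state(): the state, without advancing time (a new reading comes with each control period).
- get_image(name): name is "scene" or "top" or "wrist"; returns a dict with "color" (400x640x3 uint8, red, green, blue), "fov_y" (degrees; the focal length in pixels is half the picture's height over the tangent of half this angle, whatever the lens; pixels are square), "cx", "cy" (the principal point, pixels), "R" (3x3) and "t" (3): a world point X has camera coordinates R X + t. Camera axes: x right, y down, z forward; pixel columns grow to the right and rows downward; lengths in mm; the calibration is good to about 2 mm. A picture is of the moment at which its call begins. There is no depth.
- finish_job(): hands the job in, once; it reports no verdict.
The state is a dict: "clock": time; "qpos": joint angles; "qd": joint speeds; "tau": joint torques, N m; "eef_pos": TCP position; "tool_rot": TCP orientation; "force": force on the tool from outside, world axes, zero at the start; "torque": the same for the moment, N m; "width": finger opening in mm.
Only numpy, scipy, OpenCV 4.12 (cv2) and the standard library are available. Lean on these libraries where they do the work, as an engineer would, in place of code of your own. Each camera call takes 0.05 s, during which the arm holds its last target.

## Task

The thick lid of the white food tub has jammed aslant in the steel bin: one end is propped up on the bin's step, caught under the turned-in lip. Without disturbing the foil tray, the jar or the spoon, shove it off the step so that it lies flat on the bin's floor, lift it out by its grip, then set it on the tub without dropping or slamming it and press it down firmly until it is seated level on the rim all round, and let go.

Things in the scene. Friction and masses are not known exactly. Their poses are not given: they have to be found in the camera images.
- lid: Thick white plastic plug lid, about 0.36 kg, both ends alike. Origin: centre of its flange's underside; z points out of its top. Flange 160 (x) x 112 (y) x 12 mm, z = 0 to 12. Plug below it 128 x 88 mm down to z = -18, then 122 x 82 mm down to z = -26. At the start its +x end is tilted up about 0.22 rad. Flat on the bin's floor, its origin is 30 mm above the bin's origin.
- lid_grip (a point): Point inside the solid black grip block on the lid's top. The block is 18 (lid x) x 64 (lid y) mm, from lid z = 12 to 40; this point is on the lid's z axis, at z = 30 mm.
- bin: Steel open-topped bin, fixed to the counter; origin on the counter. Its inside runs from x = -98 to +90 and y = -66 to +66 mm in its own frame; walls 4 mm thick, 79 mm high; floor's top at z = 4 mm. A step and a turned-in lip are at its +x end.
- bin_step (a point): Middle of the upper edge of the step in the bin, at bin x = 68, z = 58 mm. The step fills the bin from there to the +x wall, over its full width. At the start the lid's flange rests about 10 mm onto it. The floor from the -x wall to the step is 166 mm long: the 160 mm lid lies flat only when shoved along bin -x 12 to 18 mm from its start, nearly to the -x wall.
- bin_lip (a point): Middle of the free edge of the turned-in lip, at bin x = 70, z = 77 mm. The lip covers the +x end of the bin from there outward, full width, from z = 75 to 79 mm. The lid's raised end is caught under it.
- tub: White insulated plastic tub, fixed to the counter, 164 (x) x 116 (y) x 95 mm high; origin on the counter under its centre. Inside its mouth, along each long wall, a 70 mm long sprung rubber gasket bar holds a loosely laid lid some 6 mm proud; a downward push of about 5 to 15 N on the middle of the lid seats it, and it then stays.
- tub_rim (a point): Centre of the tub's mouth, at rim height, 95 mm above the counter. The mouth is 134 (x) x 94 (y) mm. The seated lid's origin lies at this point, its x axis along the tub's x axis, either way round.
- foil_tray_a: Bystander: foil food tray with a paper lid, 112 mm square, 45 mm high; origin under its centre.
- spice_jar: Bystander: glass jar with a black cap, 50 mm in diameter, 90 mm high; origin under its centre.
- spoon: Bystander: steel spoon lying on the counter.
There are look-alikes about, which are no part of the job. Leave any purple or red look-alike of the lid alone.

How it is judged:
By the outcome, as a careful person would: the job done as asked, in the order asked, and still so for the second after the job is handed in, with the robot touching nothing.
It also fails if it takes over 64 s, if anything falls off the work surface, if the arm or the gripper's body presses on something with over 40 N, if the wrist force passes 120 N, or if a joint passes its speed limit or range.

## Working session

There is one attempt and no reset: what is moved stays moved. The work goes in short steps, Python scripts to look and compute and a tool call to move; the robot and the scene stay as the last step left them, time stands still between calls to the robot, and variables do not carry over. Pictures are saved under pics/ and viewed, and the job is handed in when it is done.

Besides the shell and the picture viewer there is one more tool, called after "Emit:" as name([rows], argument=value, ...), one row to a line, values as JSON. servo_tool: Moves the arm, as the interface text tells. Its arguments: {"type":"object","properties":{"increments":{"type":"array","items":{"type":"object","properties":{"dx":{"type":"number"},"dy":{"type":"number"},"dz":{"type":"number"},"ax":{"type":"number"},"ay":{"type":"number"},"az":{"type":"number"},"claw":{"type":"number"}}}}},"required":["increments"]}

```bash
mkdir -p pics
cat > h.py <<'E'
import numpy as np, cv2
from cell import read_state,get_image,finish_job
def shot(n,tag):
    d=get_image(n); cv2.imwrite(f'pics/{tag}.png',d['color'][:,:,::-1])
    np.savez(f'pics/{tag}.npz',**{k:np.array(v) for k,v in d.items()}); return d
def load(tag): return dict(np.load(f'pics/{tag}.npz'))
def ray(d,u,v):
    f=200/np.tan(np.radians(float(d['fov_y']))/2)
    R=np.array(d['R']);t=np.array(d['t'])
    return -R.T@t, R.T@np.array([(u-d['cx'])/f,(v-d['cy'])/f,1.])
def onz(d,u,v,z):
    o,r=ray(d,u,v); return o+r*(z-o[2])/r[2]
def proj(d,X):
    f=200/np.tan(np.radians(float(d['fov_y']))/2)
    c=np.array(d['R'])@np.array(X)+np.array(d['t']); return f*c[0]/c[2]+d['cx'],f*c[1]/c[2]+d['cy']
E
python3 - <<'E'
from h import *
for n in ['scene','top','wrist']:
    d=shot(n,n+'0'); print(n,d['color'].shape,d['fov_y'],d['cx'],d['cy'],ray(d,320,200))
s=read_state(); print(s)
E
```

```text
scene (400, 640, 3) 54.73809384206139 317.7483887750196 195.26215095484122 (array([1203.7960838 , -183.05859392,  756.66925545]), array([-0.68624637,  0.10027328, -0.72055224]))
top (400, 640, 3) 53.06464157101059 318.6555824563691 196.52979391742733 (array([ 360.31909513,  -90.39681197, 1113.80397438]), array([ 0.13546977, -0.00247021, -0.99082196]))
wrist (400, 640, 3) 66.3498070091007 318.54792405544566 195.00703306099507 (array([136.19523165, 639.20825252, 373.29511256]), array([ 0.28984145, -0.09374802, -0.95262382]))
{'clock': 0.15, 'qpos': array([-1.31381061,  0.6291196 ,  0.03845409,  1.51812819, -0.02700866,
        0.99632207, -0.01998599]), 'qd': array([-8.86765211e-05, -4.01745473e-03,  9.61841956e-04, -3.67059142e-03,
       -1.17137984e-03, -6.57074717e-04, -2.99138938e-05]), 'tau': array([ 1.33905945e-03, -5.63807273e+01,  1.22790992e+00, -1.93655062e+01,
        1.11906885e-02,  7.39059120e-03,  1.85459925e-06]), 'eef_pos': array([206.00480699, 615.98982057, 230.61279999]), 'tool_rot': array([-1.57225573e+00, -2.25579622e-06, -3.22780784e-01]), 'force': array([ 0.40344789, -0.18654456, -0.20960581]), 'torque': array([ 0.02365108, -0.04140803, -0.05042285]), 'width': 85.50751212374459}
```

View pics/scene0.png

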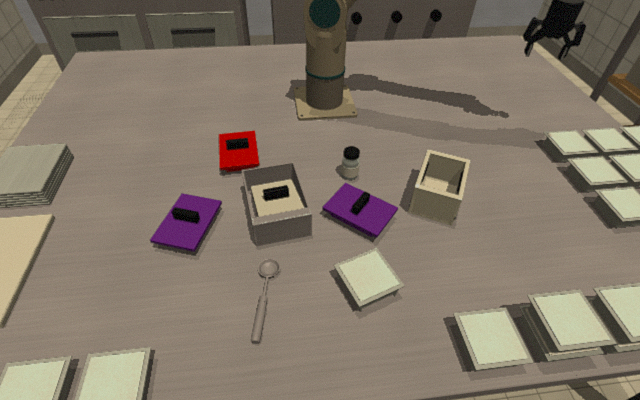

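View pics/top0.png

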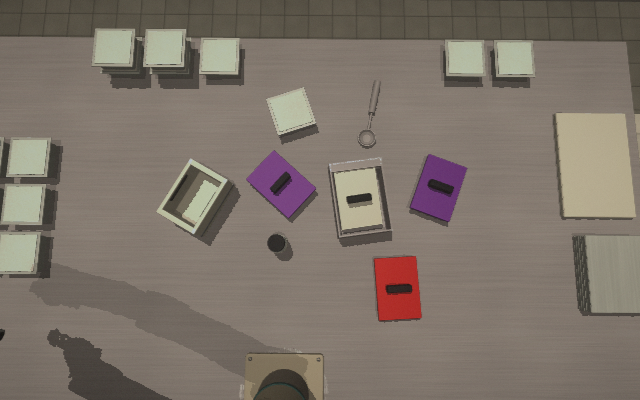

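View pics/wrist0.png

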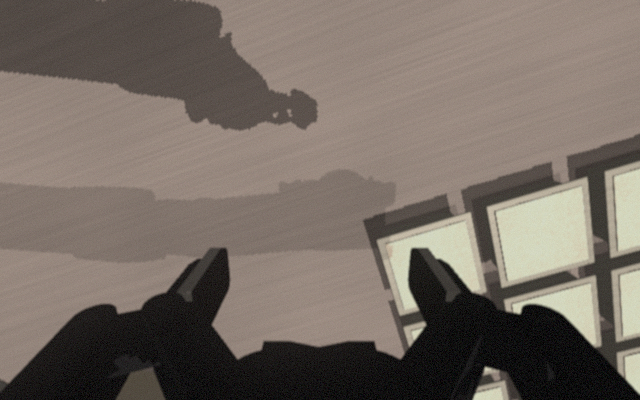

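Run:
```python
from h import *
a=cv2.imread('pics/top0.png'); 
b=cv2.resize(a[145:250,310:410],None,fx=5,fy=5,interpolation=cv2.INTER_CUBIC)
cv2.imwrite('pics/binTop.png',b)
b=cv2.resize(a[145:250,145:245],None,fx=5,fy=5,interpolation=cv2.INTER_CUBIC)
cv2.imwrite('pics/tubTop.png',b)
a=cv2.imread('pics/scene0.png'); 
b=cv2.resize(a[140:260,220:480],None,fx=3,fy=3,interpolation=cv2.INTER_CUBIC)
cv2.imwrite('pics/sc.png',b)
```

```text
(no output)
```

View pics/binTop.png

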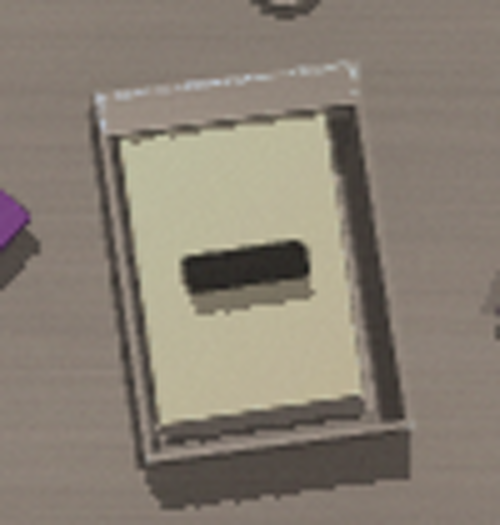

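View pics/tubTop.png

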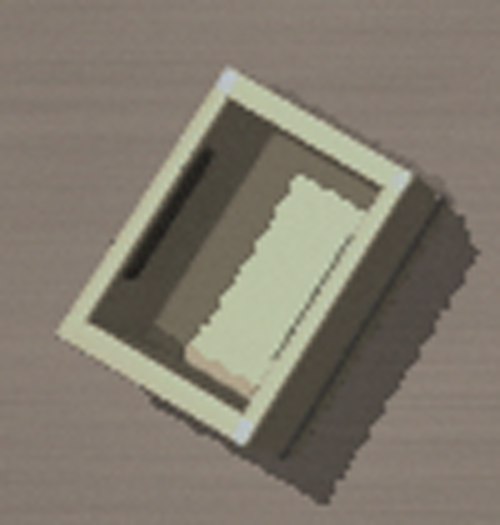

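View pics/sc.png

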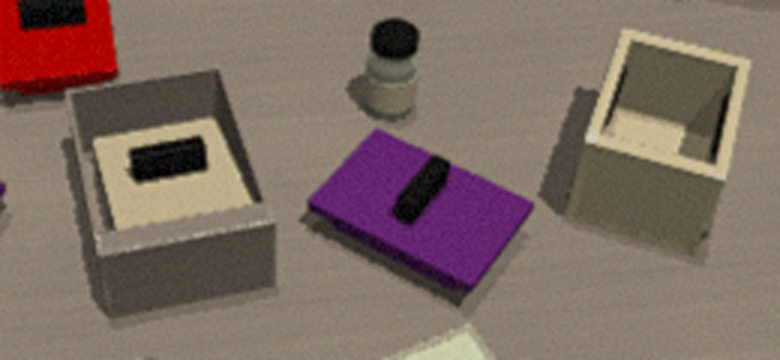

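Run:
```python
from h import *
d=load('top0')
def rect(P,z,off):
    Q=[onz(d,off[0]+u/5-.4,off[1]+v/5-.4,z)[:2] for u,v in P]
    for i in range(4): print(Q[i].round(1),'edge',np.round(np.linalg.norm(Q[(i+1)%4]-Q[i]),1),np.degrees(np.arctan2(*(Q[(i+1)%4]-Q[i])[::-1])).round(1))
    print('centre',np.mean(Q,0).round(1)); return np.mean(Q,0)
rect([(98,97),(355,65),(408,432),(145,464)],79,(310,145))
rect([(228,70),(412,172),(243,445),(57,332)],95,(145,145))
# grip top
for (u,v) in [(181,258),(305,242),(310,278),(190,291)]: print(onz(d,310+u/5-.4,145+v/5-.4,83).round(1))
```

```text
[ 598.  -116.4] edge 137.3 -82.2
[ 616.7 -252.4] edge 195.4 -172.7
[ 422.9 -277.3] edge 136.7 97.4
[ 405.2 -141.7] edge 194.5 7.5
centre [ 510.7 -197. ]
[605.3 246.3] edge 111.6 -118.4
[552.1 148.1] edge 162.5 150.6
[410.6 227.8] edge 113.4 60.0
[467.2 326. ] edge 159.4 -30.0
centre [508.8 237. ]
[ 511.9 -160.    83. ]
[ 520.9 -224.6   83. ]
[ 502. -227.   83.]
[ 494.6 -164.6   83. ]
```

Emit:
servo_tool([
  {"dx":4,"dy":-2,"dz":2,"az":-0.1},
  {"dx":7,"dy":-5,"dz":4,"az":-0.2},
  {"dx":10,"dy":-8,"dz":6,"az":-0.32},
  {"dx":13,"dy":-11,"dz":8,"az":-0.44},
  {"dx":16,"dy":-14,"dz":10,"az":-0.56},
  {"dx":19,"dy":-17,"dz":10,"az":-0.68},
  {"dx":22,"dy":-20,"dz":10,"az":-0.8},
  {"dx":24,"dy":-23,"dz":10,"az":-0.92},
])

```text
invalid input at $.increments[0]: expected keys dx, dy, dz, ax, ay, az, claw
```

Emit:
servo_tool([
  {"dx":4,"dy":-2,"dz":2,"ax":0,"ay":0,"az":-0.1,"claw":-1},
  {"dx":7,"dy":-5,"dz":4,"ax":0,"ay":0,"az":-0.2,"claw":-1},
  {"dx":10,"dy":-8,"dz":6,"ax":0,"ay":0,"az":-0.32,"claw":-1},
  {"dx":13,"dy":-11,"dz":8,"ax":0,"ay":0,"az":-0.44,"claw":-1},
  {"dx":16,"dy":-14,"dz":10,"ax":0,"ay":0,"az":-0.56,"claw":-1},
  {"dx":19,"dy":-17,"dz":10,"ax":0,"ay":0,"az":-0.68,"claw":-1},
  {"dx":22,"dy":-20,"dz":10,"ax":0,"ay":0,"az":-0.8,"claw":-1},
  {"dx":24,"dy":-23,"dz":10,"ax":0,"ay":0,"az":-0.92,"claw":-1},
])

```text
clock: 0.82
eef_pos: [434.3, 402.4, 331.5]
tool_rot: [-1.569, 0.001, -1.248]
force: [-0.0, 0.5, 0.7]
width: 85.5
```

Emit:
servo_tool([
  {"dx":2,"dy":-3.5,"dz":1,"ax":0,"ay":0,"az":-0.1,"claw":-1},
  {"dx":4,"dy":-7,"dz":2,"ax":0,"ay":0,"az":-0.19,"claw":-1},
  {"dx":5,"dy":-10,"dz":3,"ax":0,"ay":0,"az":-0.19,"claw":-1},
  {"dx":6,"dy":-13.5,"dz":4,"ax":0,"ay":0,"az":-0.19,"claw":-1},
  {"dx":7,"dy":-16.5,"dz":4,"ax":0,"ay":0,"az":-0.19,"claw":-1},
  {"dx":7,"dy":-16.5,"dz":4,"ax":0,"ay":0,"az":-0.19,"claw":-1},
  {"dx":7,"dy":-16.5,"dz":4,"ax":0,"ay":0,"az":-0.19,"claw":-1},
])

```text
clock: 1.4
eef_pos: [503.3, 236.1, 370.9]
tool_rot: [-1.57, -0.0, -1.438]
force: [-0.5, 1.1, 0.1]
width: 85.4
```

Run:
```python
from h import *
d=shot('wrist','w_tub'); s=read_state(); print(s['eef_pos'],s['tool_rot'],s['qpos'])
```

```text
[502.46015236 238.33058045 370.50837228] [-1.57139081e+00  7.71368766e-04 -1.43395848e+00] [-0.76911952  0.38481643  0.40875823  1.58436881 -0.16135165  1.20616674
 -0.19246544]
```

View pics/w_tub.png

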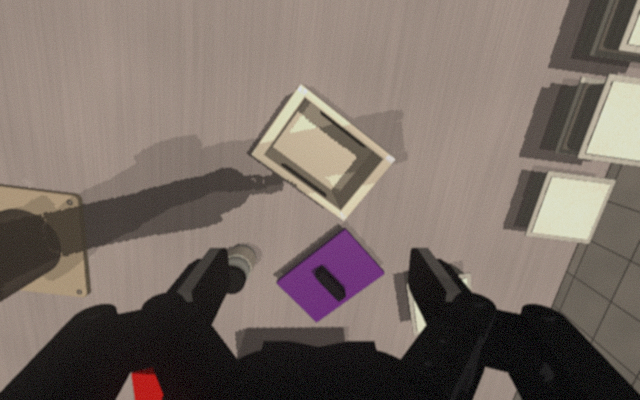

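Run:
```python
from h import *
a=cv2.imread('pics/w_tub.png')
cv2.imwrite('pics/w_tubz.png',cv2.resize(a[75:230,240:405],None,fx=4.5,fy=3.8*4.5/3.8,interpolation=cv2.INTER_CUBIC)[:600])
```

```text
(no output)
```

View pics/w_tubz.png

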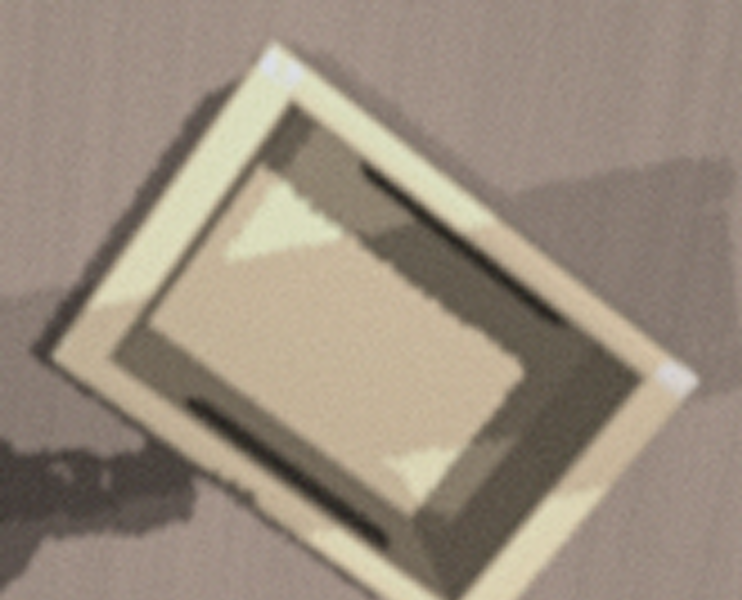

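Run:
```python
from h import *
d=load('w_tub')
def rect(P,z,off,k):
    Q=[onz(d,off[0]+(u+.5)/k-.5,off[1]+(v+.5)/k-.5,z)[:2] for u,v in P]
    for i in range(len(Q)):
        e=Q[(i+1)%len(Q)]-Q[i]; print(Q[i].round(1),'edge',np.linalg.norm(e).round(1),np.degrees(np.arctan2(e[1],e[0])).round(1))
    print('centre',np.mean(Q,0).round(1))
rect([(293,104),(642,378),(455,597),(110,355)],95,(240,75),4.5)
rect([(276,42),(698,378),(50,357)],95,(240,75),4.5)
```

```text
[474.8 312.4] edge 132.9 -29.4
[590.6 247.2] edge 90.4 -120.5
[544.7 169.3] edge 132.4 151.5
[428.3 232.5] edge 92.5 59.8
centre [509.6 240.3]
[468.  328.6] edge 160.5 -29.5
[607.6 249.5] edge 198.4 -174.2
[410.2 229.4] edge 114.8 59.8
centre [495.3 269.1]
```

Emit:
servo_tool([
  {"dx":1,"dy":-3,"dz":0,"ax":0,"ay":0,"az":0,"claw":-1},
  {"dx":2,"dy":-7,"dz":0,"ax":0,"ay":0,"az":0,"claw":-1},
  {"dx":3,"dy":-11,"dz":0,"ax":0,"ay":0,"az":0,"claw":-1},
  {"dx":3,"dy":-15,"dz":0,"ax":0,"ay":0,"az":0,"claw":-1},
  {"dx":3,"dy":-19,"dz":0,"ax":0,"ay":0,"az":0,"claw":-1},
  {"dx":3,"dy":-23,"dz":-2,"ax":0,"ay":0,"az":0,"claw":-1},
  {"dx":2,"dy":-27,"dz":-4,"ax":0,"ay":0,"az":0,"claw":-1},
  {"dx":1,"dy":-31,"dz":-7,"ax":0,"ay":0,"az":0,"claw":-1},
])

```text
clock: 2.12
eef_pos: [516.6, -58.9, 309.8]
tool_rot: [-1.568, -0.0, -1.43]
force: [1.4, -0.8, -0.9]
width: 85.5
```

Emit:
servo_tool([
  {"dx":0,"dy":-4,"dz":0,"ax":0,"ay":0,"az":0,"claw":-0.4},
  {"dx":0,"dy":-8,"dz":0,"ax":0,"ay":0,"az":0,"claw":-0.4},
  {"dx":0,"dy":-11,"dz":0,"ax":0,"ay":0,"az":0,"claw":-0.4},
  {"dx":0,"dy":-12,"dz":0,"ax":0,"ay":0,"az":0,"claw":-0.4},
  {"dx":0,"dy":-12,"dz":0,"ax":0,"ay":0,"az":0,"claw":-0.4},
  {"dx":0,"dy":-12,"dz":0,"ax":0,"ay":0,"az":0,"claw":-0.4},
])

```text
clock: 2.62
eef_pos: [516.4, -176.4, 309.4]
tool_rot: [-1.571, 0.002, -1.431]
force: [0.0, -0.4, -0.3]
width: 59.8
```

Run:
```python
from h import *
d=shot('wrist','w_bin'); s=read_state(); print(s['clock'],s['eef_pos'],s['tool_rot'],s['qpos'],s['width'])
```

```text
2.6667 [ 516.57700942 -175.50949784  309.45768734] [-1.57116248  0.00229422 -1.42921498] [-0.04900828  0.42820746  0.48168364  1.71334701 -0.22487072  1.05636231
  0.6488446 ] 59.71339514906393
```

View pics/w_bin.png

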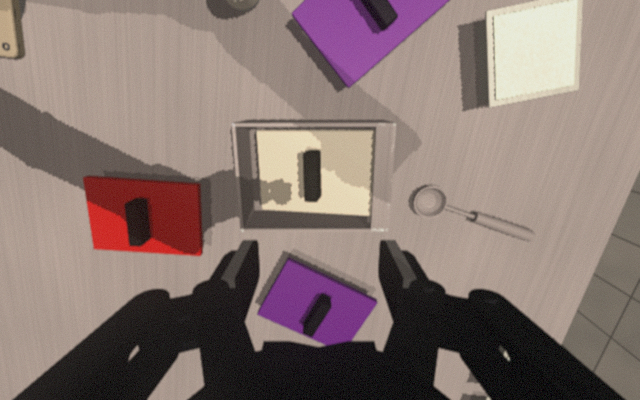

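Run:
```python
from h import *
a=cv2.imread('pics/w_bin.png')
cv2.imwrite('pics/w_binz.png',cv2.resize(a[110:240,225:400],None,fx=4.5,fy=4.5,interpolation=cv2.INTER_CUBIC))
```

```text
(no output)
```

View pics/w_binz.png

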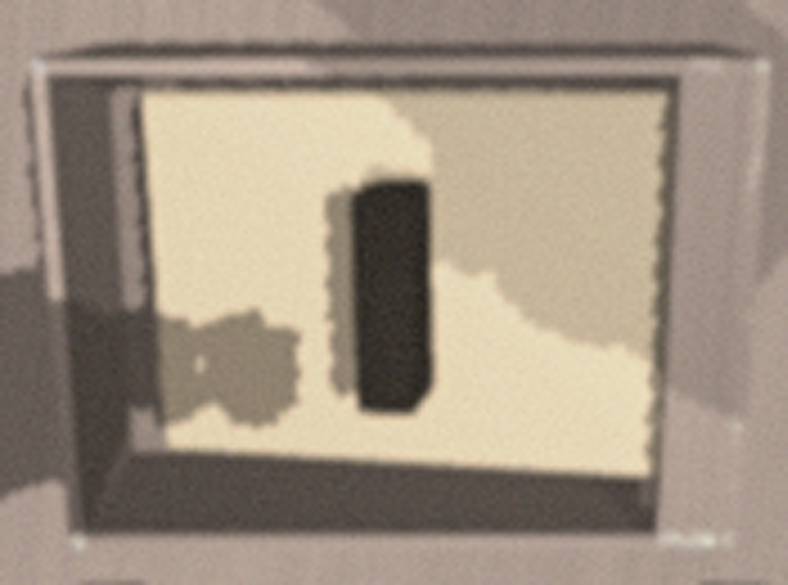

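Run:
```python
from h import *
d=load('w_bin')
c=lambda u,v:(225+(u+.5)/4.5-.5,110+(v+.5)/4.5-.5)
P=[(35,62),(768,62),(736,540),(76,542)]
Q=[onz(d,*c(*p),79)[:2] for p in P]
for i in range(4):
    e=Q[(i+1)%4]-Q[i]; print(Q[i].round(1),np.linalg.norm(e).round(1),np.degrees(np.arctan2(e[1],e[0])).round(1))
ce=np.mean(Q,0); yaw=np.radians(7.5); R=np.array([[np.cos(yaw),-np.sin(yaw)],[np.sin(yaw),np.cos(yaw)]])
o=ce+R@[4,0]; print('bin',ce,o)
for p,z in [((358,412),81),((415,412),83),((430,385),83),((430,182),83),((143,92),37),((165,450),37),((650,478),71),((668,92),71)]:
    X=onz(d,*c(*p),z)[:2]; print(p,X.round(1),'bin frame',(R.T@(X-o)).round(1))
print(ray(d,320,200)[0])
```

```text
[ 407.7 -141.2] 193.9 8.0
[ 599.7 -114. ] 136.6 -81.8
[ 619.3 -249.3] 193.5 -171.8
[ 427.8 -277. ] 137.3 98.4
bin [ 513.59631022 -195.36109761] [ 517.56208966 -194.83899284]
(358, 412) [ 504.6 -225. ] bin frame [-16.8 -28.2]
(415, 412) [ 520.5 -222.1] bin frame [ -0.6 -27.5]
(430, 385) [ 523.6 -213.7] bin frame [  3.5 -19.5]
(430, 182) [ 515.5 -157.4] bin frame [ 2.9 37.4]
(143, 92) [ 428.8 -149.5] bin frame [-82.1  56.5]
(165, 450) [ 445.  -260.7] bin frame [-80.6 -55.8]
(650, 478) [ 592.5 -236.5] bin frame [ 68.9 -51.1]
(668, 92) [ 576.5 -125.8] bin frame [67.4 60.7]
[ 506.16461534 -104.11232434  452.37132669]
```

Emit:
servo_tool([
  {"dx":-0.3,"dy":-1,"dz":-3,"ax":0,"ay":0,"az":0,"claw":0.2},
  {"dx":-0.7,"dy":-1.9,"dz":-6,"ax":0,"ay":0,"az":0,"claw":0.2},
  {"dx":-0.7,"dy":-1.9,"dz":-9,"ax":0,"ay":0,"az":0,"claw":0.2},
  {"dx":-0.7,"dy":-1.9,"dz":-12,"ax":0,"ay":0,"az":0,"claw":0.2},
  {"dx":-0.7,"dy":-1.9,"dz":-15,"ax":0,"ay":0,"az":0,"claw":0.2},
  {"dx":-0.7,"dy":-1.9,"dz":-18,"ax":0,"ay":0,"az":0,"claw":0.2},
  {"dx":-0.7,"dy":-1.9,"dz":-20,"ax":0,"ay":0,"az":0,"claw":0.2},
  {"dx":-0.7,"dy":-1.9,"dz":-20,"ax":0,"ay":0,"az":0,"claw":0.2},
])

```text
clock: 3.33
eef_pos: [507.1, -192.9, 106.2]
tool_rot: [-1.577, 0.006, -1.428]
force: [-0.4, 0.8, 0.1]
width: 34.1
```

Run:
```python
from h import *
d=shot('wrist','w_bin2'); s=read_state(); print(s['clock'],s['eef_pos'],s['tool_rot'],s['width'])
```

```text
3.3833 [ 508.24916322 -194.11536218  108.3190889 ] [-1.57438508  0.00364116 -1.42921219] 34.31086606785177
```

View pics/w_bin2.png

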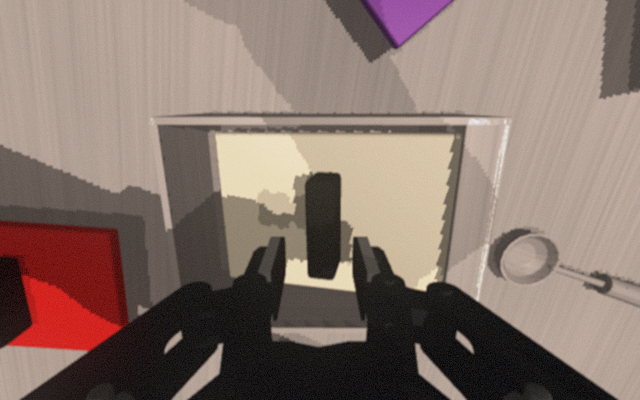

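Emit:
servo_tool([
  {"dx":0.15,"dy":0,"dz":-1,"ax":0,"ay":0,"az":0,"claw":0.2},
  {"dx":0.15,"dy":0,"dz":-2,"ax":0,"ay":0,"az":0,"claw":0.2},
  {"dx":0.15,"dy":0,"dz":-3,"ax":0,"ay":0,"az":0,"claw":0.2},
  {"dx":0.15,"dy":0,"dz":-4,"ax":0,"ay":0,"az":0,"claw":0.2},
  {"dx":0.15,"dy":0,"dz":-4.2,"ax":0,"ay":0,"az":0,"claw":0.2},
  {"dx":0.15,"dy":0,"dz":-4.2,"ax":0,"ay":0,"az":0,"claw":0.2},
])

```text
clock: 3.88
eef_pos: [509.8, -197.4, 67.2]
tool_rot: [-1.572, 0.001, -1.433]
force: [-1.0, 0.2, 0.6]
width: 34.0
```

Run:
```python
from h import *
d=shot('wrist','w_bin3'); s=read_state(); print(s['clock'],s['eef_pos'],s['tool_rot'],s['width'],s['force'])
```

```text
3.9333 [ 510.13806906 -197.65046539   67.73360718] [-1.57134624e+00  3.16125535e-04 -1.43323153e+00] 34.52863205408097 [ 0.24309673 -0.20891848 -0.59289356]
```

View pics/w_bin3.png

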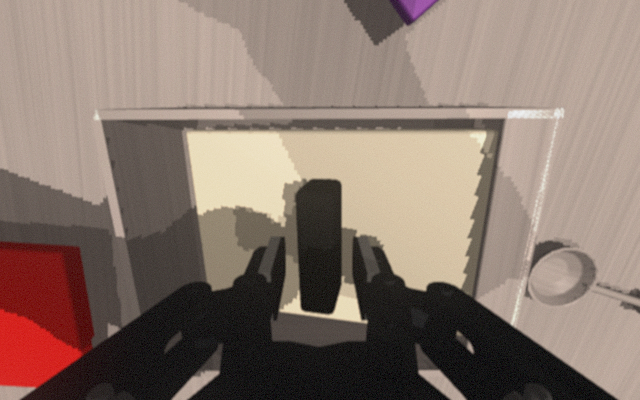

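Emit:
servo_tool([
  {"dx":-0.3,"dy":-0.04,"dz":0,"ax":0,"ay":0,"az":0,"claw":0.2},
  {"dx":-0.5,"dy":-0.07,"dz":0,"ax":0,"ay":0,"az":0,"claw":0.2},
  {"dx":-0.7,"dy":-0.1,"dz":0,"ax":0,"ay":0,"az":0,"claw":0.2},
  {"dx":-0.9,"dy":-0.12,"dz":0,"ax":0,"ay":0,"az":0,"claw":0.2},
  {"dx":-1.1,"dy":-0.15,"dz":0,"ax":0,"ay":0,"az":0,"claw":0.2},
  {"dx":-1.3,"dy":-0.18,"dz":0,"ax":0,"ay":0,"az":0,"claw":0.2},
  {"dx":-1.5,"dy":-0.2,"dz":0,"ax":0,"ay":0,"az":0,"claw":0.2},
  {"dx":-1.5,"dy":-0.2,"dz":0,"ax":0,"ay":0,"az":0,"claw":0.2},
])

```text
clock: 4.6
eef_pos: [495.0, -199.7, 68.1]
tool_rot: [-1.571, 0.0, -1.433]
force: [0.1, 0.7, 0.1]
width: 33.9
```

Run:
```python
from h import *
d=shot('wrist','w_bin4'); s=read_state(); print(s['clock'],s['eef_pos'],s['tool_rot'],s['width'],s['force'])
```

```text
4.65 [ 495.05523629 -199.59065607   68.07457096] [-1.57107911e+00  2.19994132e-04 -1.43307140e+00] 34.038606715592366 [-0.14727895 -0.46663558  0.05438356]
```

View pics/w_bin4.png

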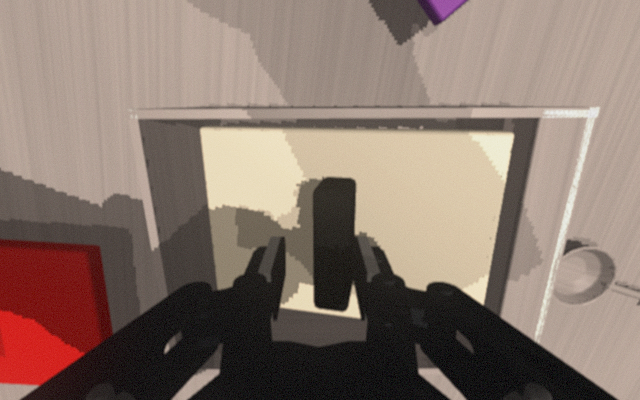

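Emit:
servo_tool([
  {"dx":-0.2,"dy":-0.03,"dz":-0.1,"ax":0,"ay":0,"az":0,"claw":0.2},
  {"dx":-0.35,"dy":-0.05,"dz":-0.2,"ax":0,"ay":0,"az":0,"claw":0.2},
  {"dx":-0.5,"dy":-0.07,"dz":-0.3,"ax":0,"ay":0,"az":0,"claw":0.2},
  {"dx":-0.6,"dy":-0.08,"dz":-0.4,"ax":0,"ay":0,"az":0,"claw":0.2},
  {"dx":-0.6,"dy":-0.08,"dz":-0.4,"ax":0,"ay":0,"az":0,"claw":0.2},
  {"dx":-0.6,"dy":-0.08,"dz":-0.4,"ax":0,"ay":0,"az":0,"claw":0.2},
])

```text
clock: 5.15
eef_pos: [490.7, -200.1, 64.0]
tool_rot: [-1.569, -0.0, -1.432]
force: [4.5, 1.6, 0.5]
width: 34.4
```

Run:
```python
from h import *
d=shot('wrist','w_bin5'); s=read_state(); print(s['clock'],s['eef_pos'],s['tool_rot'],s['width'],s['force'])
shot('scene','s5')
a=cv2.imread('pics/s5.png'); cv2.imwrite('pics/s5z.png',cv2.resize(a[140:260,220:340],None,fx=4,fy=4,interpolation=cv2.INTER_CUBIC))
```

```text
5.2 [ 490.6539197  -200.0778148    64.04155357] [-1.56875503e+00 -3.80212219e-04 -1.43212195e+00] 34.16863673408685 [ 4.74580563  1.51964095 -0.00688943]
```

View pics/w_bin5.png

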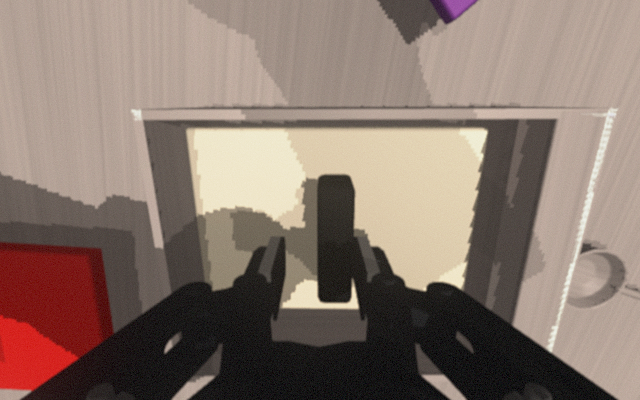

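View pics/s5z.png

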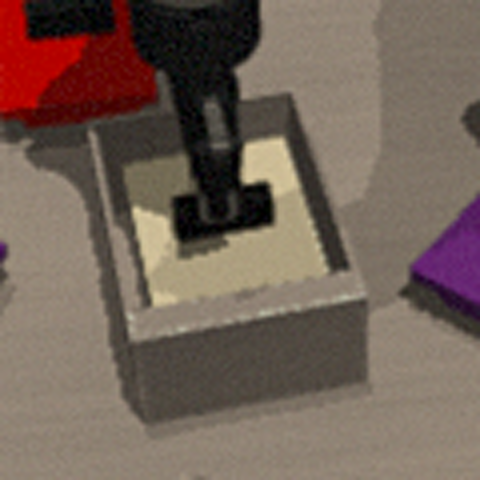

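Run:
```python
from h import *
d=load('w_bin5'); yaw=np.radians(7.8); R=np.array([[np.cos(yaw),-np.sin(yaw)],[np.sin(yaw),np.cos(yaw)]]);o=np.array([516.5,-195.5])
for p in [(187,128),(488,129),(470,260),(201,240)]:
    X=onz(d,*p,42)[:2]; print(p,X.round(1),(R.T@(X-o)).round(1))
```

```text
(187, 128) [ 413.5 -149.8] [-95.8  59.3]
(488, 129) [ 571.1 -128.3] [63.2 59.2]
(470, 260) [ 583.4 -204.7] [ 65.  -18.2]
(201, 240) [ 422.7 -213.7] [-95.4  -5.3]
```

Emit:
servo_tool([
  {"dx":0.3,"dy":0.15,"dz":0,"ax":0,"ay":0,"az":0,"claw":0.2},
  {"dx":0.6,"dy":0.3,"dz":0,"ax":0,"ay":0,"az":0,"claw":0.2},
  {"dx":0.9,"dy":0.5,"dz":0,"ax":0,"ay":0,"az":0,"claw":0.2},
  {"dx":0.9,"dy":0.5,"dz":-0.6,"ax":0,"ay":0,"az":0,"claw":0.2},
  {"dx":0.9,"dy":0.5,"dz":-1.2,"ax":0,"ay":0,"az":0,"claw":0.2},
  {"dx":0.9,"dy":0.5,"dz":-1.8,"ax":0,"ay":0,"az":0,"claw":0.2},
  {"dx":0.9,"dy":0.5,"dz":-1.8,"ax":0,"ay":0,"az":0,"claw":0.2},
])

```text
clock: 5.83
eef_pos: [497.0, -195.0, 44.4]
tool_rot: [-1.574, 0.001, -1.433]
force: [0.5, 0.3, -0.0]
width: 34.1
```

Run:
```python
from h import *
d=shot('wrist','w_bin6'); s=read_state(); print(s['clock'],s['eef_pos'],s['tool_rot'],s['width'],s['force'])
```

```text
5.8833 [ 497.28974158 -195.20531043   44.94659883] [-1.57301564e+00  1.11444574e-03 -1.43323560e+00] 34.42558438405672 [0.29800596 0.70501658 0.81543437]
```

View pics/w_bin6.png

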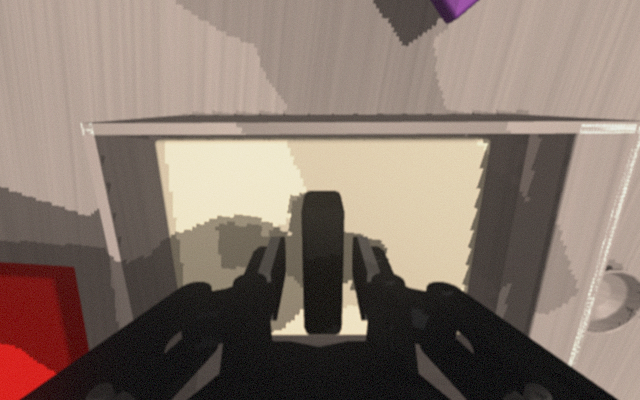

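Emit:
servo_tool([
  {"dx":0,"dy":0,"dz":0,"ax":0,"ay":0,"az":0,"claw":0.5},
  {"dx":0,"dy":0,"dz":0,"ax":0,"ay":0,"az":0,"claw":0.7},
  {"dx":0,"dy":0,"dz":0,"ax":0,"ay":0,"az":0,"claw":1},
  {"dx":0,"dy":0,"dz":0,"ax":0,"ay":0,"az":0,"claw":1},
  {"dx":0,"dy":0,"dz":0,"ax":0,"ay":0,"az":0,"claw":1},
  {"dx":0,"dy":0,"dz":0,"ax":0,"ay":0,"az":0,"claw":1},
])

```text
clock: 6.38
eef_pos: [498.9, -195.3, 46.2]
tool_rot: [-1.57, -0.0, -1.432]
force: [2.8, 0.2, -1.3]
width: 16.8
```

Emit:
servo_tool([
  {"dx":0.1,"dy":0,"dz":0.2,"ax":0,"ay":0,"az":0,"claw":1},
  {"dx":0.2,"dy":0,"dz":0.6,"ax":0,"ay":0,"az":0,"claw":1},
  {"dx":0.2,"dy":0,"dz":1.2,"ax":0,"ay":0,"az":0,"claw":1},
  {"dx":0.2,"dy":0,"dz":1.8,"ax":0,"ay":0,"az":0,"claw":1},
  {"dx":0.2,"dy":0,"dz":2.4,"ax":0,"ay":0,"az":0,"claw":1},
  {"dx":0.2,"dy":0,"dz":3,"ax":0,"ay":0,"az":0,"claw":1},
])

```text
clock: 6.88
eef_pos: [500.1, -195.4, 76.8]
tool_rot: [-1.571, 0.0, -1.433]
force: [0.7, 0.5, -3.1]
width: 16.8
```

Run:
```python
from h import *
d=shot('wrist','w_bin7'); s=read_state(); print(s['clock'],s['eef_pos'],s['tool_rot'],s['width'],s['force'],s['torque'])
```

```text
6.9333 [ 500.85972484 -195.71124104   77.79729527] [-1.56925620e+00 -7.87403040e-04 -1.43306969e+00] 16.958206762688654 [-0.37156954  0.37593557 -2.09824906] [-0.0263558   0.00949794  0.01135282]
```

View pics/w_bin7.png

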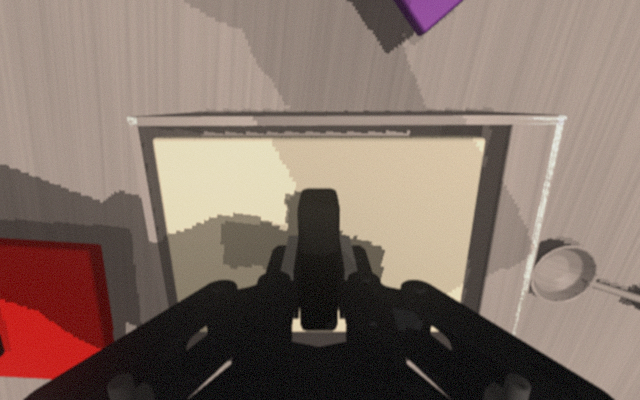

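Emit:
servo_tool([
  {"dx":0,"dy":0,"dz":0.8,"ax":0,"ay":0,"az":0,"claw":1},
  {"dx":0,"dy":0,"dz":2,"ax":0,"ay":0,"az":0,"claw":1},
  {"dx":0,"dy":0,"dz":4,"ax":0,"ay":0,"az":0,"claw":1},
  {"dx":0,"dy":0,"dz":6,"ax":0,"ay":0,"az":0,"claw":1},
  {"dx":0,"dy":0,"dz":8,"ax":0,"ay":0,"az":0,"claw":1},
  {"dx":0,"dy":1,"dz":10,"ax":0,"ay":0,"az":0,"claw":1},
  {"dx":0,"dy":2.5,"dz":12,"ax":0,"ay":0,"az":0,"claw":1},
  {"dx":0,"dy":4.5,"dz":13.5,"ax":0,"ay":0,"az":0,"claw":1},
])

```text
clock: 7.6
eef_pos: [500.3, -151.7, 213.1]
tool_rot: [-1.569, -0.002, -1.436]
force: [-0.2, 0.7, -3.6]
width: 16.7
```

Emit:
servo_tool([
  {"dx":0,"dy":2,"dz":0.5,"ax":0,"ay":0,"az":-0.03,"claw":1},
  {"dx":0,"dy":4.5,"dz":0.5,"ax":0,"ay":0,"az":-0.08,"claw":1},
  {"dx":0,"dy":7,"dz":0.5,"ax":0,"ay":0,"az":-0.15,"claw":1},
  {"dx":0,"dy":10,"dz":0.5,"ax":0,"ay":0,"az":-0.22,"claw":1},
  {"dx":0,"dy":13,"dz":0.5,"ax":0,"ay":0,"az":-0.29,"claw":1},
  {"dx":0,"dy":16,"dz":0.5,"ax":0,"ay":0,"az":-0.36,"claw":1},
  {"dx":0,"dy":19,"dz":0.5,"ax":0,"ay":0,"az":-0.43,"claw":1},
  {"dx":0,"dy":22,"dz":0.5,"ax":0,"ay":0,"az":-0.5,"claw":1},
])

```text
clock: 8.27
eef_pos: [499.7, 71.1, 216.4]
tool_rot: [-1.571, 0.0, -1.937]
force: [0.9, 0.0, -3.2]
width: 16.9
```

Emit:
servo_tool([
  {"dx":0,"dy":3,"dz":0,"ax":0,"ay":0,"az":-0.06,"claw":1},
  {"dx":0,"dy":6,"dz":0,"ax":0,"ay":0,"az":-0.1,"claw":1},
  {"dx":0,"dy":8.5,"dz":0,"ax":0,"ay":0,"az":-0.14,"claw":1},
  {"dx":0,"dy":10.5,"dz":0,"ax":0,"ay":0,"az":-0.15,"claw":1},
  {"dx":0,"dy":12,"dz":0,"ax":0,"ay":0,"az":-0.15,"claw":1},
  {"dx":0,"dy":12,"dz":0,"ax":0,"ay":0,"az":-0.15,"claw":1},
])

```text
clock: 8.77
eef_pos: [499.4, 194.3, 215.8]
tool_rot: [-1.573, 0.001, -2.077]
force: [-0.2, 0.9, -2.5]
width: 17.1
```

Run:
```python
from h import *
d=shot('wrist','w8'); s=read_state(); print(s['clock'],s['eef_pos'],s['tool_rot'],s['width'],s['force'],s['torque'],s['qpos'])
d=shot('top','t8')
```

```text
8.8167 [499.62381998 191.60294589 215.94221086] [-1.57174081e+00  7.46324374e-05 -2.07890943e+00] 16.70292668349731 [ 0.07015034 -0.09673229 -3.77415589] [-0.09135091 -0.03971272  0.01878384] [-0.84864341  0.56267932  0.66010336  1.86777796 -0.44589543  0.86340766
 -0.47436459]
```

View pics/w8.png

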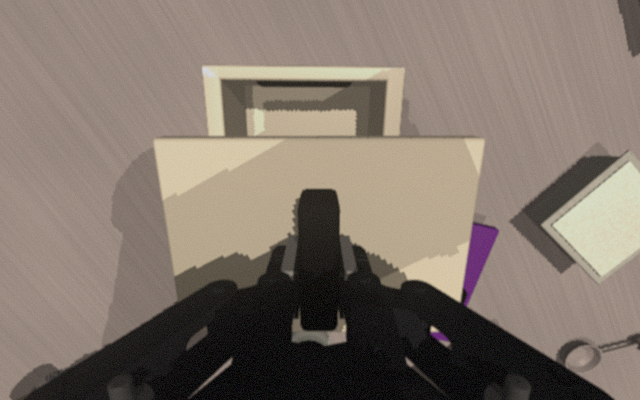

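View pics/t8.png

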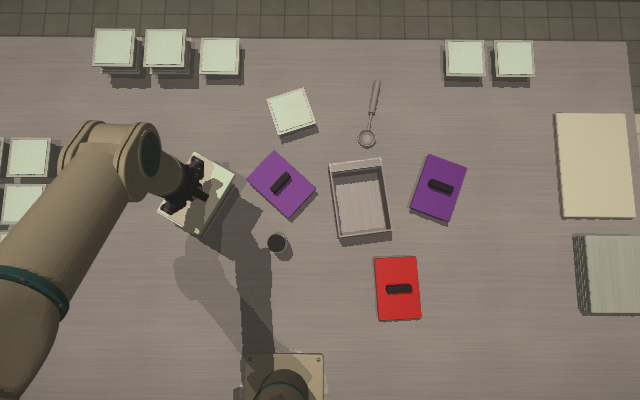

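Run:
```python
from h import *
d=load('w8'); tcp=np.array([499.6,191.6])
A=onz(d,155,138.5,212.5)[:2];B=onz(d,485,138,212.5)[:2]
e=B-A; print(A,B,np.linalg.norm(e),np.degrees(np.arctan2(e[1],e[0])))
u=e/np.linalg.norm(e); n=np.array([-u[1],u[0]])
c=(A+B)/2-56*n; print('lid centre',c,'rel tcp',c-tcp)
A=onz(d,203,67,95)[:2];B=onz(d,405,68.5,95)[:2]
e=B-A; print(A,B,np.linalg.norm(e),np.degrees(np.arctan2(e[1],e[0])))
u=e/np.linalg.norm(e); n=np.array([-u[1],u[0]])
t=(A+B)/2-58*n; print('tub',t,'move',t-c)
```

```text
[459.37472536 281.63791242] [596.00366432 206.34462017] 156.0017526189891 -28.858221282830016
lid centre [500.66113717 194.94553153] rel tcp [1.06113717 3.34553153]
[467.20923474 327.2962362 ] [608.09587376 248.04200594] 161.64862531844904 -29.359451345734445
tub [509.21590441 237.11858254] move [ 8.55476724 42.17305101]
```

Run:
```python
from h import *
d=load('w8'); tcp=np.array([499.6,191.6])
for z in (199,201):
    A=onz(d,155,137.5,z)[:2];B=onz(d,485,137.5,z)[:2]
    e=B-A; u=e/np.linalg.norm(e); n=np.array([-u[1],u[0]])
    c=(A+B)/2-56*n; print(np.linalg.norm(e),np.degrees(np.arctan2(e[1],e[0])),'lid centre',c,'rel tcp',c-tcp,(c-tcp)@u,(c-tcp)@n)
a=cv2.imread('pics/w8.png'); cv2.imwrite('pics/w8z.png',cv2.resize(a[55:165,145:305],None,fx=5,fy=5,interpolation=cv2.INTER_CUBIC))
```

```text
170.28509593286194 -28.944310129472342 lid centre [500.1088904  194.01418703] rel tcp [0.5088904  2.41418703] -0.7230430644338526 2.358914406880542
168.15295405566053 -28.944310129472353 lid centre [500.20723249 194.20235705] rel tcp [0.60723249 2.60235705] -0.7280514670870007 2.571173775414433
```

View pics/w8z.png

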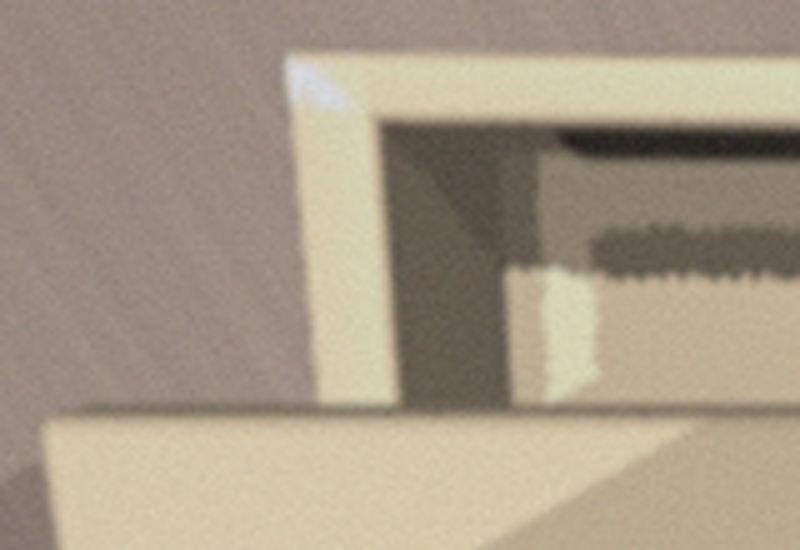

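Emit:
servo_tool([
  {"dx":0.2,"dy":1,"dz":0,"ax":0,"ay":0,"az":-0.01,"claw":1},
  {"dx":0.5,"dy":2.2,"dz":-0.5,"ax":0,"ay":0,"az":-0.01,"claw":1},
  {"dx":0.7,"dy":3.4,"dz":-1.8,"ax":0,"ay":0,"az":-0.01,"claw":1},
  {"dx":0.9,"dy":4.4,"dz":-3.3,"ax":0,"ay":0,"az":-0.01,"claw":1},
  {"dx":0.9,"dy":4.4,"dz":-4.8,"ax":0,"ay":0,"az":-0.01,"claw":1},
  {"dx":0.9,"dy":4.4,"dz":-5.6,"ax":0,"ay":0,"az":-0.01,"claw":1},
  {"dx":0.9,"dy":4.4,"dz":-5.6,"ax":0,"ay":0,"az":-0.01,"claw":1},
  {"dx":0.9,"dy":4.4,"dz":-5.6,"ax":0,"ay":0,"az":-0.01,"claw":1},
])

```text
clock: 9.53
eef_pos: [509.2, 233.2, 159.3]
tool_rot: [-1.571, -0.001, -2.094]
force: [1.4, 0.5, -2.0]
width: 16.7
```

Run:
```python
from h import *
d=shot('wrist','w9'); s=read_state(); print(s['clock'],s['eef_pos'],s['tool_rot'],s['width'],s['force'])
shot('scene','s9');shot('top','t9')
a=cv2.imread('pics/w9.png'); cv2.imwrite('pics/w9z.png',cv2.resize(a[100:200,130:510],None,fx=2.1,fy=4.2,interpolation=cv2.INTER_CUBIC))
a=cv2.imread('pics/s9.png'); cv2.imwrite('pics/s9z.png',cv2.resize(a[100:230,380:500],None,fx=4.5,fy=4.5,interpolation=cv2.INTER_CUBIC))
```

```text
9.5833 [509.76889787 233.30283897 160.04573973] [-1.57037621e+00 -1.43082442e-04 -2.09362055e+00] 16.900210799759346 [-0.27562263 -0.4224631  -1.94835281]
```

View pics/w9.png

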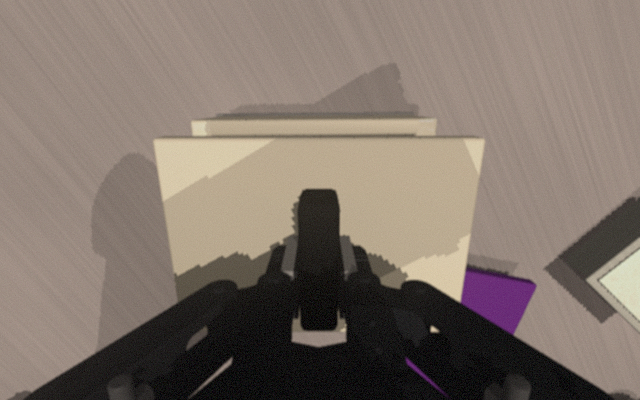

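View pics/w9z.png

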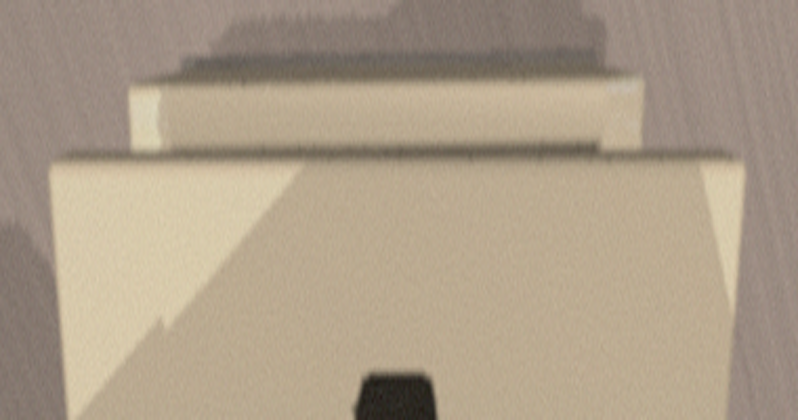

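View pics/s9z.png

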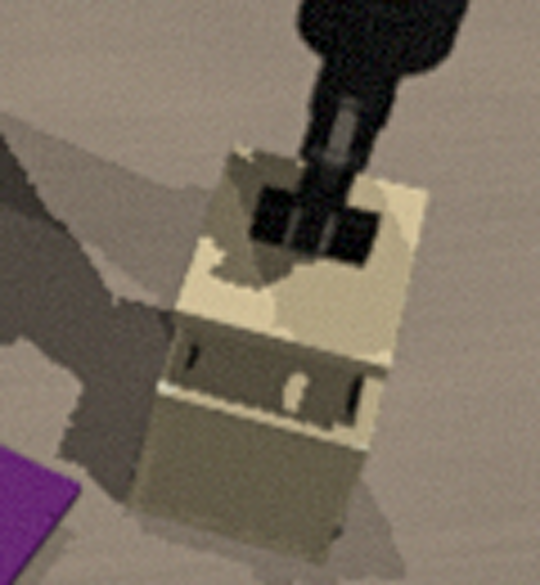

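Run:
```python
from h import *
d=load('w9'); tcp=np.array([509.8,233.3])
def f(p,q,z,h):
    A=onz(d,*p,z)[:2];B=onz(d,*q,z)[:2];e=B-A; L=np.linalg.norm(e);u=e/L;n=np.array([-u[1],u[0]]);c=(A+B)/2-h*n
    print(z,L.round(1),np.degrees(np.arctan2(e[1],e[0])).round(2),c.round(1)); return c,u,n
T,u,n=f((191.9,119.5),(436.7,119),95,58)
for z in (156,153):
    C,_,_=f((153.8,138.6),(484.8,138.8),z,56); m=T-C; print('move',m.round(1),'jaw',(m@u).round(1),'n',(m@n).round(1))
```

```text
95 161.0 -29.81 [509.3 238.7]
156 156.4 -29.95 [510.1 233.9]
move [-0.7  4.8] jaw -3.0 n 3.8
153 159.6 -29.95 [509.9 233.6]
move [-0.6  5.1] jaw -3.0 n 4.1
```

Emit:
servo_tool([
  {"dx":-0.06,"dy":0.25,"dz":0,"ax":0,"ay":0,"az":0,"claw":1},
  {"dx":-0.06,"dy":0.5,"dz":-0.5,"ax":0,"ay":0,"az":0,"claw":1},
  {"dx":-0.06,"dy":0.5,"dz":-1,"ax":0,"ay":0,"az":0,"claw":1},
  {"dx":-0.06,"dy":0.5,"dz":-1.5,"ax":0,"ay":0,"az":0,"claw":1},
  {"dx":-0.06,"dy":0.5,"dz":-1.6,"ax":0,"ay":0,"az":0,"claw":1},
  {"dx":-0.06,"dy":0.5,"dz":-1.6,"ax":0,"ay":0,"az":0,"claw":1},
  {"dx":-0.06,"dy":0.5,"dz":-1.6,"ax":0,"ay":0,"az":0,"claw":1},
])

```text
clock: 10.27
eef_pos: [508.8, 238.4, 143.8]
tool_rot: [-1.571, -0.0, -2.093]
force: [0.2, -0.0, -1.9]
width: 16.6
```

Run:
```python
from h import *
d=shot('wrist','w10'); s=read_state(); print(s['clock'],s['eef_pos'],s['tool_rot'],s['width'],s['force'])
shot('scene','s10')
a=cv2.imread('pics/w10.png'); cv2.imwrite('pics/w10z.png',cv2.resize(a[100:200,130:510],None,fx=2.1,fy=4.2,interpolation=cv2.INTER_CUBIC))
a=cv2.imread('pics/s10.png'); cv2.imwrite('pics/s10z.png',cv2.resize(a[100:230,380:500],None,fx=4.5,fy=4.5,interpolation=cv2.INTER_CUBIC))
```

```text
10.3167 [508.95331889 238.45823759 144.01778143] [-1.57055678e+00 -6.77953834e-06 -2.09313967e+00] 17.024418108947597 [ 0.5623441   0.21905011 -3.96936127]
```

View pics/w10z.png

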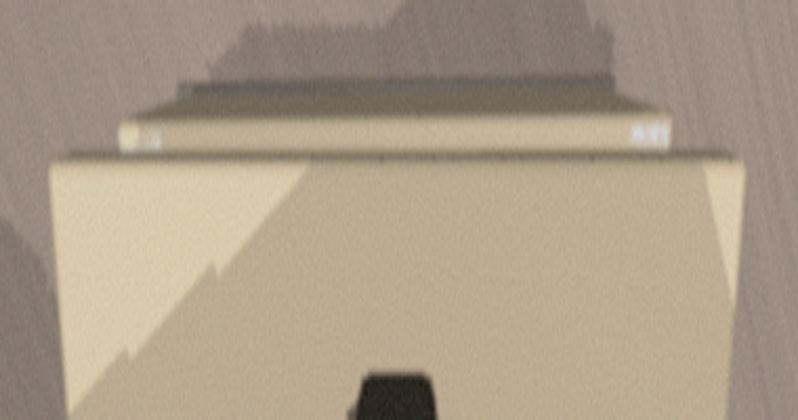

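View pics/s10z.png

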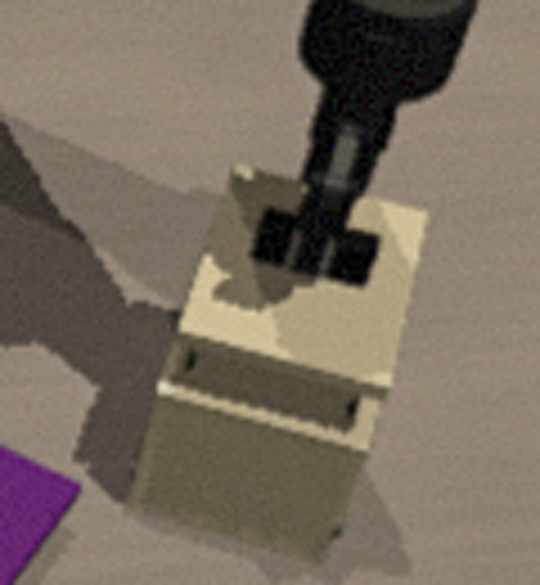

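Run:
```python
from h import *
d=load('w10')
def f(p,q,z,h):
    A=onz(d,*p,z)[:2];B=onz(d,*q,z)[:2];e=B-A; L=np.linalg.norm(e);u=e/L;n=np.array([-u[1],u[0]]);c=(A+B)/2-h*n
    print(z,L.round(1),np.degrees(np.arctan2(e[1],e[0])).round(2),c.round(1)); return c,u,n
T,u,n=f((186.7,128.7),(450,128.2),95,58)
for z in (140,137):
    C,_,_=f((153.8,138.6),(484.8,138.8),z,56); m=T-C; print('move',m.round(1),'jaw',(m@u).round(1),'n',(m@n).round(1))
```

```text
95 161.7 -29.79 [508.9 238.5]
140 157.0 -29.93 [509.6 239. ]
move [-0.7 -0.5] jaw -0.4 n -0.8
137 160.2 -29.93 [509.5 238.7]
move [-0.5 -0.2] jaw -0.4 n -0.5
```

Emit:
servo_tool([
  {"dx":-0.05,"dy":-0.03,"dz":-0.2,"ax":0,"ay":0,"az":0,"claw":1},
  {"dx":-0.05,"dy":-0.03,"dz":-0.4,"ax":0,"ay":0,"az":0,"claw":1},
  {"dx":-0.05,"dy":-0.03,"dz":-0.6,"ax":0,"ay":0,"az":0,"claw":1},
  {"dx":-0.05,"dy":-0.03,"dz":-0.8,"ax":0,"ay":0,"az":0,"claw":1},
  {"dx":-0.05,"dy":-0.03,"dz":-1,"ax":0,"ay":0,"az":0,"claw":1},
  {"dx":-0.05,"dy":-0.03,"dz":-1.2,"ax":0,"ay":0,"az":0,"claw":1},
  {"dx":-0.05,"dy":-0.03,"dz":-1.2,"ax":0,"ay":0,"az":0,"claw":1},
])

```text
clock: 10.95
eef_pos: [508.0, 238.3, 131.5]
tool_rot: [-1.571, -0.001, -2.093]
force: [-0.3, -0.7, -2.9]
width: 17.0
```

Emit:
servo_tool([
  {"dx":0,"dy":0,"dz":-0.15,"ax":0,"ay":0,"az":0,"claw":1},
  {"dx":0,"dy":0,"dz":-0.3,"ax":0,"ay":0,"az":0,"claw":1},
  {"dx":0,"dy":0,"dz":-0.45,"ax":0,"ay":0,"az":0,"claw":1},
  {"dx":0,"dy":0,"dz":-0.6,"ax":0,"ay":0,"az":0,"claw":1},
  {"dx":0,"dy":0,"dz":-0.6,"ax":0,"ay":0,"az":0,"claw":1},
])

```text
clock: 11.37
eef_pos: [508.1, 238.3, 125.7]
tool_rot: [-1.571, -0.0, -2.093]
force: [0.7, -0.7, -3.2]
width: 17.3
```

Emit:
servo_tool([
  {"dx":0,"dy":0,"dz":-0.1,"ax":0,"ay":0,"az":0,"claw":1},
  {"dx":0,"dy":0,"dz":-0.2,"ax":0,"ay":0,"az":0,"claw":1},
  {"dx":0,"dy":0,"dz":-0.3,"ax":0,"ay":0,"az":0,"claw":1},
  {"dx":0,"dy":0,"dz":-0.3,"ax":0,"ay":0,"az":0,"claw":1},
])

```text
clock: 11.7
eef_pos: [508.2, 238.3, 122.8]
tool_rot: [-1.571, -0.0, -2.093]
force: [0.8, -0.6, -2.8]
width: 17.0
```

Emit:
servo_tool([
  {"dx":0,"dy":0,"dz":-0.1,"ax":0,"ay":0,"az":0,"claw":1},
  {"dx":0,"dy":0,"dz":-0.2,"ax":0,"ay":0,"az":0,"claw":1},
  {"dx":0,"dy":0,"dz":-0.2,"ax":0,"ay":0,"az":0,"claw":1},
])

```text
clock: 11.95
eef_pos: [508.2, 238.3, 120.8]
tool_rot: [-1.571, -0.0, -2.093]
force: [0.0, -0.4, -2.6]
width: 16.8
```

Emit:
servo_tool([
  {"dx":0,"dy":0,"dz":-0.1,"ax":0,"ay":0,"az":0,"claw":1},
  {"dx":0,"dy":0,"dz":-0.2,"ax":0,"ay":0,"az":0,"claw":1},
  {"dx":0,"dy":0,"dz":-0.2,"ax":0,"ay":0,"az":0,"claw":1},
])

```text
clock: 12.2
eef_pos: [508.3, 238.2, 119.0]
tool_rot: [-1.571, -0.0, -2.093]
force: [-1.0, -0.5, -1.3]
width: 16.6
```

Emit:
servo_tool([
  {"dx":0,"dy":0,"dz":-0.1,"ax":0,"ay":0,"az":0,"claw":1},
  {"dx":0,"dy":0,"dz":-0.2,"ax":0,"ay":0,"az":0,"claw":1},
  {"dx":0,"dy":0,"dz":-0.2,"ax":0,"ay":0,"az":0,"claw":1},
])

```text
clock: 12.45
eef_pos: [508.7, 238.5, 117.7]
tool_rot: [-1.57, 0.001, -2.093]
force: [-0.8, -1.3, 3.4]
width: 16.8
```

Emit:
servo_tool([
  {"dx":0,"dy":0,"dz":-0.1,"ax":0,"ay":0,"az":0,"claw":1},
  {"dx":0,"dy":0,"dz":-0.2,"ax":0,"ay":0,"az":0,"claw":1},
  {"dx":0,"dy":0,"dz":-0.2,"ax":0,"ay":0,"az":0,"claw":1},
])

```text
clock: 12.7
eef_pos: [508.6, 238.2, 115.0]
tool_rot: [-1.57, 0.0, -2.093]
force: [-0.1, -1.0, -0.3]
width: 16.7
```

Emit:
servo_tool([
  {"dx":0,"dy":0,"dz":-0.1,"ax":0,"ay":0,"az":0,"claw":1},
  {"dx":0,"dy":0,"dz":-0.2,"ax":0,"ay":0,"az":0,"claw":1},
  {"dx":0,"dy":0,"dz":-0.2,"ax":0,"ay":0,"az":0,"claw":1},
])

```text
clock: 12.95
eef_pos: [508.3, 238.2, 112.6]
tool_rot: [-1.571, -0.0, -2.093]
force: [0.7, -1.0, -3.1]
width: 16.8
```

Emit:
servo_tool([
  {"dx":0,"dy":0,"dz":-0.1,"ax":0,"ay":0,"az":0,"claw":1},
  {"dx":0,"dy":0,"dz":-0.2,"ax":0,"ay":0,"az":0,"claw":1},
  {"dx":0,"dy":0,"dz":-0.2,"ax":0,"ay":0,"az":0,"claw":1},
])

```text
clock: 13.2
eef_pos: [508.4, 238.3, 111.1]
tool_rot: [-1.571, 0.0, -2.093]
force: [0.7, -1.1, 1.1]
width: 16.5
```

Emit:
servo_tool([
  {"dx":0,"dy":0,"dz":-0.1,"ax":0,"ay":0,"az":0,"claw":1},
  {"dx":0,"dy":0,"dz":-0.2,"ax":0,"ay":0,"az":0,"claw":1},
  {"dx":0,"dy":0,"dz":-0.2,"ax":0,"ay":0,"az":0,"claw":1},
])

```text
clock: 13.45
eef_pos: [508.4, 238.3, 111.0]
tool_rot: [-1.572, 0.002, -2.093]
force: [-4.1, -1.5, 18.2]
width: 16.8
```

Run:
```python
from h import *
d=shot('wrist','w11'); s=read_state(); print(s['clock'],s['eef_pos'],s['tool_rot'],s['width'],s['force'])
shot('scene','s11')
a=cv2.imread('pics/s11.png'); cv2.imwrite('pics/s11z.png',cv2.resize(a[100:230,380:500],None,fx=4.5,fy=4.5,interpolation=cv2.INTER_CUBIC))
```

```text
13.5 [508.37708223 238.32320595 111.03033914] [-1.57151746e+00  1.57503781e-03 -2.09311844e+00] 16.483166154203555 [-4.87685408 -2.27031228 18.57765525]
```

View pics/s11z.png

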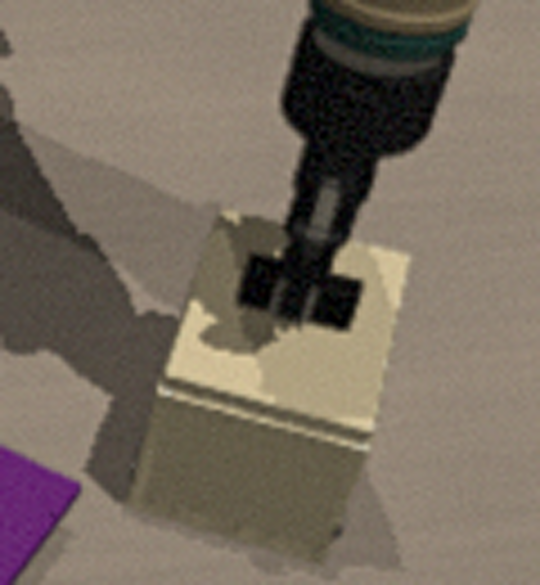

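View pics/w11.png

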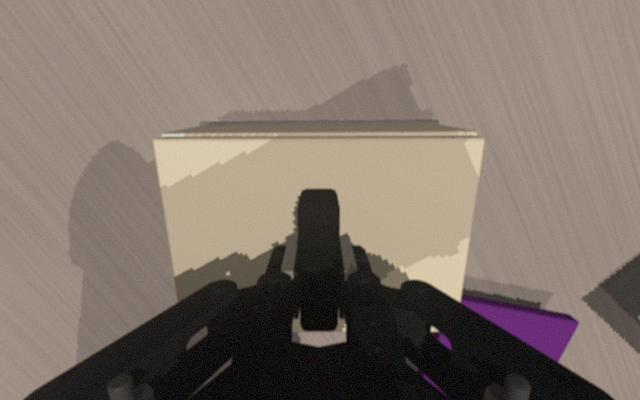

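Emit:
servo_tool([
  {"dx":0,"dy":0,"dz":0.2,"ax":0,"ay":0,"az":0,"claw":1},
  {"dx":0,"dy":0,"dz":0.2,"ax":0,"ay":0,"az":0,"claw":0.6},
  {"dx":0,"dy":0,"dz":0.2,"ax":0,"ay":0,"az":0,"claw":0.2},
  {"dx":0,"dy":0,"dz":0.2,"ax":0,"ay":0,"az":0,"claw":0.2},
  {"dx":0,"dy":0,"dz":0.2,"ax":0,"ay":0,"az":0,"claw":0.2},
  {"dx":0,"dy":0,"dz":0.2,"ax":0,"ay":0,"az":0,"claw":0.2},
])

```text
clock: 14.05
eef_pos: [508.2, 238.4, 110.8]
tool_rot: [-1.571, -0.0, -2.093]
force: [-0.4, -0.0, -0.7]
width: 34.1
```

Emit:
servo_tool([
  {"dx":0,"dy":0,"dz":0.5,"ax":0,"ay":0,"az":0,"claw":0.2},
  {"dx":0,"dy":0,"dz":1.5,"ax":0,"ay":0,"az":0,"claw":0.2},
  {"dx":0,"dy":0,"dz":3,"ax":0,"ay":0,"az":0,"claw":0.2},
  {"dx":0,"dy":0,"dz":4.5,"ax":0,"ay":0,"az":0,"claw":0.2},
  {"dx":0,"dy":0,"dz":5,"ax":0,"ay":0,"az":0,"claw":1},
  {"dx":0,"dy":0,"dz":5,"ax":0,"ay":0,"az":0,"claw":1},
  {"dx":0,"dy":0,"dz":5,"ax":0,"ay":0,"az":0,"claw":1},
  {"dx":0,"dy":0,"dz":5,"ax":0,"ay":0,"az":0,"claw":1},
])

```text
clock: 14.72
eef_pos: [507.7, 238.4, 160.5]
tool_rot: [-1.572, -0.001, -2.093]
force: [-0.6, -1.2, 1.1]
width: 0.1
```

Run:
```python
from h import *
d=shot('wrist','w12'); s=read_state(); print(s['clock'],s['eef_pos'],s['tool_rot'],s['width'],s['force'])
shot('scene','s12')
a=cv2.imread('pics/s12.png'); cv2.imwrite('pics/s12z.png',cv2.resize(a[100:230,380:500],None,fx=4.5,fy=4.5,interpolation=cv2.INTER_CUBIC))
```

```text
14.7667 [507.69944234 238.24193558 160.34036941] [-1.57165849e+00 -1.04009894e-03 -2.09278441e+00] -0.10288522417154877 [-0.14713835 -0.57986987  0.56807713]
```

View pics/s12z.png

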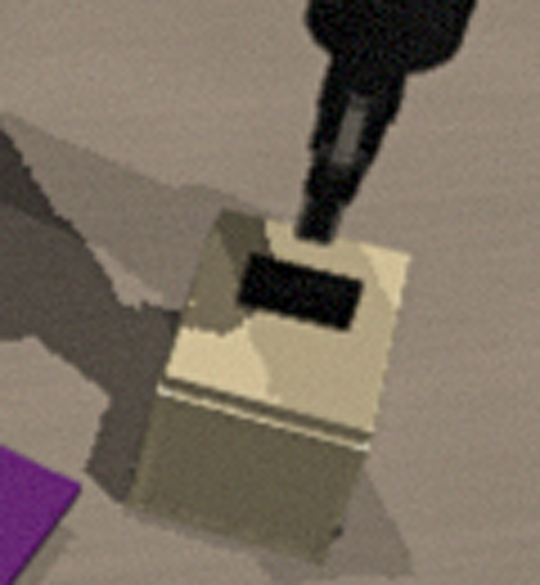

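View pics/w12.png

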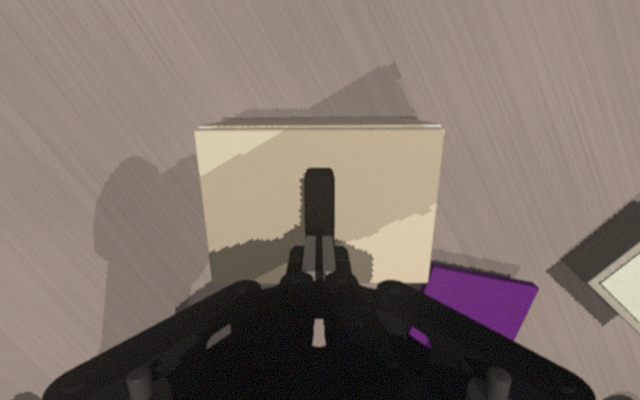

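Emit:
servo_tool([
  {"dx":0.1,"dy":0,"dz":-0.6,"ax":0,"ay":0,"az":0,"claw":1},
  {"dx":0.1,"dy":0,"dz":-1.4,"ax":0,"ay":0,"az":0,"claw":1},
  {"dx":0.1,"dy":0,"dz":-2.0,"ax":0,"ay":0,"az":0,"claw":1},
  {"dx":0.1,"dy":0,"dz":-2.2,"ax":0,"ay":0,"az":0,"claw":1},
  {"dx":0.1,"dy":0,"dz":-2.3,"ax":0,"ay":0,"az":0,"claw":1},
  {"dx":0.1,"dy":0,"dz":-2.3,"ax":0,"ay":0,"az":0,"claw":1},
])

```text
clock: 15.32
eef_pos: [509.1, 238.1, 137.5]
tool_rot: [-1.571, -0.001, -2.093]
force: [1.2, -0.2, -0.0]
width: 0.3
```

Emit:
servo_tool([
  {"dx":0,"dy":0,"dz":-0.1,"ax":0,"ay":0,"az":0,"claw":1},
  {"dx":0,"dy":0,"dz":-0.2,"ax":0,"ay":0,"az":0,"claw":1},
  {"dx":0,"dy":0,"dz":-0.2,"ax":0,"ay":0,"az":0,"claw":1},
])

```text
clock: 15.57
eef_pos: [509.3, 238.4, 136.1]
tool_rot: [-1.571, 0.0, -2.093]
force: [0.2, 0.6, -0.2]
width: -0.3
```

Emit:
servo_tool([
  {"dx":0,"dy":0,"dz":-0.1,"ax":0,"ay":0,"az":0,"claw":1},
  {"dx":0,"dy":0,"dz":-0.2,"ax":0,"ay":0,"az":0,"claw":1},
  {"dx":0,"dy":0,"dz":-0.2,"ax":0,"ay":0,"az":0,"claw":1},
  {"dx":0,"dy":0,"dz":-0.2,"ax":0,"ay":0,"az":0,"claw":1},
])

```text
clock: 15.9
eef_pos: [509.5, 238.4, 135.1]
tool_rot: [-1.571, 0.001, -2.093]
force: [-1.9, -0.8, 7.7]
width: 0.1
```

Emit:
servo_tool([
  {"dx":0,"dy":0,"dz":-0.05,"ax":0,"ay":0,"az":0,"claw":1},
  {"dx":0,"dy":0,"dz":-0.1,"ax":0,"ay":0,"az":0,"claw":1},
  {"dx":0,"dy":0,"dz":-0.1,"ax":0,"ay":0,"az":0,"claw":1},
  {"dx":0,"dy":0,"dz":-0.1,"ax":0,"ay":0,"az":0,"claw":1},
])

```text
clock: 16.23
eef_pos: [509.5, 238.4, 135.1]
tool_rot: [-1.571, 0.002, -2.093]
force: [-4.1, -1.2, 16.7]
width: 0.1
```

Block top is hard at 135.1 mm (expected 135 when seated) under about 17 N. Now I'll retreat and check.

Emit:
servo_tool([
  {"dx":0,"dy":0,"dz":0.5,"ax":0,"ay":0,"az":0,"claw":1},
  {"dx":0,"dy":0,"dz":2,"ax":0,"ay":0,"az":0,"claw":1},
  {"dx":0,"dy":0,"dz":5,"ax":0,"ay":0,"az":0,"claw":1},
  {"dx":0,"dy":0,"dz":8,"ax":0,"ay":0,"az":0,"claw":1},
  {"dx":0,"dy":2,"dz":11,"ax":0,"ay":0,"az":0,"claw":1},
  {"dx":-3,"dy":5,"dz":14,"ax":0,"ay":0,"az":0,"claw":1},
  {"dx":-6,"dy":8,"dz":16,"ax":0,"ay":0,"az":0,"claw":1},
  {"dx":-8,"dy":11,"dz":17,"ax":0,"ay":0,"az":0,"claw":1},
])

```text
clock: 16.9
eef_pos: [435.3, 340.0, 301.8]
tool_rot: [-1.57, 0.002, -2.096]
force: [0.8, 1.1, 0.1]
width: -0.0
```

Emit:
servo_tool([
  {"dx":-2,"dy":3,"dz":0,"ax":0,"ay":0,"az":0,"claw":1},
  {"dx":-4,"dy":6,"dz":0,"ax":0,"ay":0,"az":0,"claw":1},
  {"dx":-6,"dy":9,"dz":0,"ax":0,"ay":0,"az":0,"claw":1},
  {"dx":-6,"dy":11,"dz":0,"ax":0,"ay":0,"az":0,"claw":1},
  {"dx":-6,"dy":11,"dz":0,"ax":0,"ay":0,"az":0,"claw":1},
])

```text
clock: 17.32
eef_pos: [372.1, 456.1, 298.8]
tool_rot: [-1.573, 0.002, -2.084]
force: [0.1, 0.8, 0.4]
width: -0.3
```

Run:
```python
from h import *
s=read_state(); print(s['clock'],s['eef_pos'],s['force'])
shot('top','t13');shot('scene','s13')
a=cv2.imread('pics/s13.png'); cv2.imwrite('pics/s13z.png',cv2.resize(a[120:280,220:500],None,fx=2.8,fy=2.8,interpolation=cv2.INTER_CUBIC))
a=cv2.imread('pics/s13.png'); cv2.imwrite('pics/s13y.png',cv2.resize(a[130:230,395:485],None,fx=6,fy=6,interpolation=cv2.INTER_CUBIC))
```

```text
17.3167 [372.14863077 456.11047106 298.83373277] [0.14523724 0.80175139 0.391176  ]
```

View pics/t13.png

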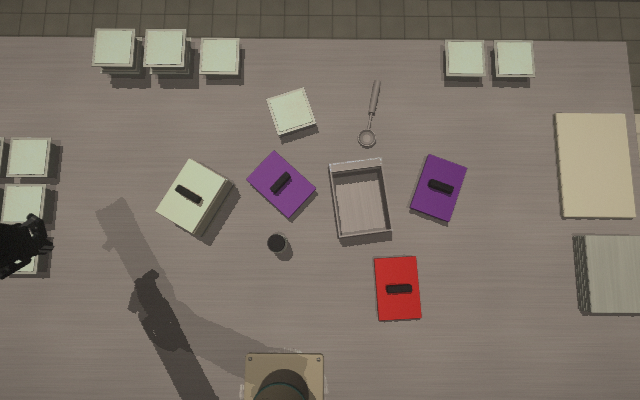

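View pics/s13z.png

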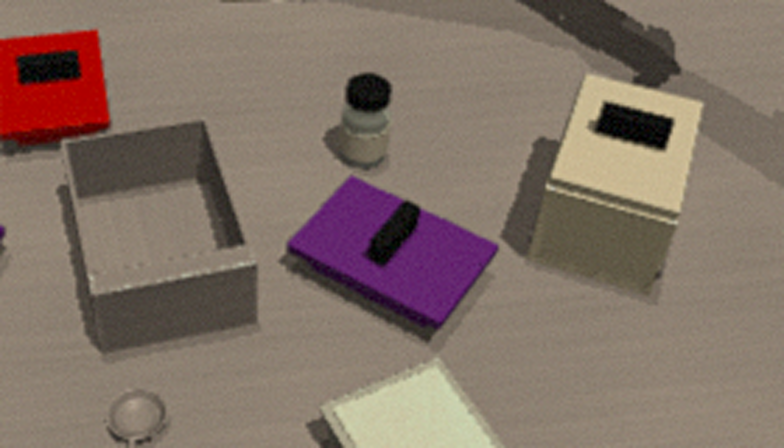

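View pics/s13y.png

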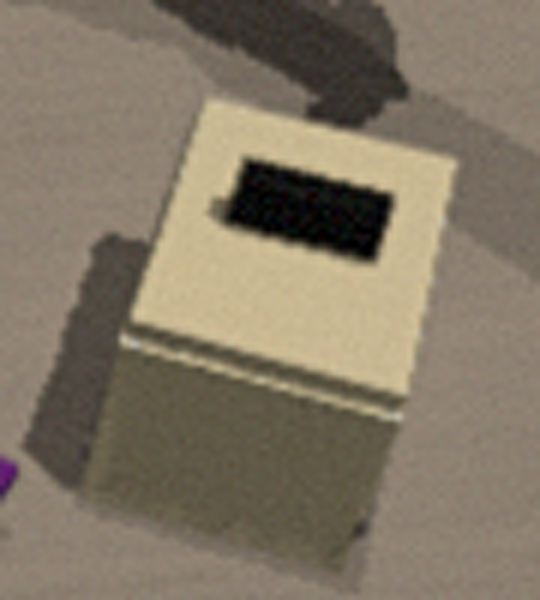

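```bash
python3 -c "
from h import *
a=cv2.imread('pics/top0.png').astype(int);b=cv2.imread('pics/t13.png').astype(int)
for n,(x0,y0,x1,y1) in dict(tray=(260,80,320,145),jar=(262,228,292,258),spoon=(355,75,385,150)).items(): print(n,np.abs(a-b)[y0:y1,x0:x1].mean())
print(finish_job())"
```

```text
tray 1.9218803418803418
jar 1.7896296296296297
spoon 1.7077037037037037
the job is handed in; nothing more can be done
None
```

The lid is seated on the tub, released, and the job is handed in at about 17 s on the robot's clock.

I straddled the grip with part-open fingers and shoved the lid along bin −x until it dropped off the step. The wrist picture then showed it flat on the floor. I gripped the block, lifted the lid out, lined it up over the tub by the wrist camera and lowered it slowly. I pressed it down in the grip to about 18 N on the wrist, let go, and pressed once more on the grip block with closed fingers to about 17 N.

**Last checks:**
- **Seating:** the block's top stopped hard at 135.1 mm, against 135 mm expected for a seated lid. In the last scene picture the flange sits parallel to the rim.
- **Bystanders:** the foil tray, jar and spoon match the first top picture to within image noise.
- **Release:** the gripper is well clear of everything, with about zero force on it.

**Disagreements:** the estimates of the tub's centre differed by up to about 3 mm between views, and one early same-view reading of the lid-to-tub shift disagreed by nearly 5 mm in y. I settled this by measuring again from close above the rim, where lid and tub agreed within about 1 mm. No check failed.

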